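# Bring the cross under the drill bit

## Task

Of the two small paddle boards on the bench, take the one with the blue cross and slide it flat along the bench, without lifting it, until the cross sits right under the tip of the drill bit, then let go of it. Do not move the plain board, and do not knock the drill stand.

Things in the scene. Friction and masses are not known exactly. Their poses are not given: they have to be found in the camera images.
- marked_board: Loose pale wooden paddle board with a blue cross, flat on the bench, 220 x 100 x 20 mm, 0.25 kg. Origin: underside, mid-length, on the centre line; x from handle to wide end (roughly away from the robot), z up. Wide part: x -30 to 110, y -50 to 50 mm. Handle, to grip from above across y: x -110 to -30, y -17 to 17 mm. Starts left or right of the drill, the plain board on the other side.
- mark (a point): Centre of the blue cross (strokes 32 mm long, 6 mm wide) on the top face of the marked board, at x = +80, y = -25, z = 20 mm in the board's frame, near one corner of the wide end.
- drill_stand: Fixed drill stand. Origin: bench right below the bit tip; z up. Bit tip 34 mm high; chuck 36 mm wide from 79, round green head 68 mm wide from 130 to 250 mm high, topped by a round orange cap 52 mm wide centred on the bit's axis, top at 258. A green arm (175-215 high) leads to a column (344 high) on a 100 mm square foot, 200 mm from the bit, away from the robot and 15-45 deg to -y.
- plain_board: The other loose paddle board, same wood, shape, size and frame, but without a cross. It stays where it is.
Mind the look-alikes: they are no part of the job. Leave any green or yellow look-alike of the marked_board alone.

How it is judged:
By the outcome, as a careful person would: the job done as asked, in the order asked, and still so for the second after the job is handed in, with the robot touching nothing.
It also fails if it takes over 42 s, if anything falls off the work surface, if the arm or the gripper's body presses on something with over 40 N, if the wrist force passes 120 N, or if a joint passes its speed limit or range.

## Robot

A 6-joint arm with a two-finger parallel gripper is mounted at the origin on the work surface. World frame = base frame: x ahead of the robot, y to its left, z up, the work surface at z = 0. Lengths are in mm, angles in rad, forces in N, time in s.
With the tool pointing down it reaches from about 225 to 875 mm from the base axis. Payload 3.4 kg.
Tool frame: the origin (TCP) lies midway between the tips of the shut fingers; the grasp point (between the pads) lies 19 mm behind it (env.hold_point_z is the distance from the TCP to the grasp point, in mm); z points along the fingers, y is the line along which they close (so a half turn about z gives the same grasp; the last joint's range is limited). The gripper opens to 85 mm and grips with 20 to 120 N. Pads are 22 mm wide; open, the fingers measure 114 mm over their backs; the gripper's body (76 mm by 85 mm) begins 54 mm behind the grasp point. The pads swing forward as they close: fully open they stand 13 mm farther back than shut.
Start: joints at [-1.401, 0.276, 1.505, -0, 1.361, -0.121], TCP at [164.862, -550.893, 231.328] pointing down, gripper open.
Joint ranges: [-2.89, 2.89], [-0.75, 2.08], [0.22, 2.7], [-1.18, 4.32], [0.11, 2.71], [-2.7, 2.7]. Speed limits (rad/s): [2.57, 2.57, 3.14, 3.14, 3.14, 3.14].

## Interface

Orientations are given as a 3x3 rotation matrix whose columns are the frame's x, y, z axes.
In Python, from bench import env gives the robot as it stands.
- The arm moves only by the tool drive_tool, never from a script. Its argument "commands" is a list of rows, each a list of 2 entries, a list of its own where there are three numbers: the shift along the tool's x, y, z in mm, then the turn about the tool's z in degrees. A call has 1 to 10 rows; each row shifts and turns the commanded pose from where the row before left it, along the tool's axes as they then stand; what a row does not reach is not made up. A row lasts 1/10 s, in which the tool goes at most 50 mm and 8.59 degrees, less where a joint would pass 70% of its speed; a pose out of reach is approached as far as the arm can. A call is refused whole if a number of a shift passes 50 or a number of a turn 8.59, either way. A call with a gripper value outside its range is refused whole. "jaw" is the closure, from 0 (fully open) to 1 (shut), set as the call begins (left out, the last holds). The fingers move at their own pace and stop on an object; "newtons" is the grip in N (left out, the last holds). Time passes only in rows, so rows that do not move let the fingers close. It gives the time, the measured TCP pose, the force, the opening and the grip force at its end, in the units of the state.
- env.state(): the state, without advancing time (a new reading comes with each control period).
- env.grab_frame(name): name is "side" or "top"; returns a dict with "pixels" (480x640x3 uint8, red, green, blue), "intrinsics" (3x3 intrinsics, pixels), "D" ([k1, k2, p1, p2, k3] as OpenCV has them; the pictures are not rectified), "eye" and "attitude" of the camera in the world. Camera axes: x right, y up, looking along -z (the intrinsics and any distortion apply to the point x, -y, -z); pixel columns grow to the right and rows downward; lengths in mm; the calibration is good to about 2 mm. A picture is of the moment at which its call begins. There is no depth.
- env.hand_in(): hands the job in; it is judged then, once.
Trained networks look in a picture, given as the dict that the camera call returned (one of the last four; its "shot" number tells which), for a name from the list of things; names that differ only in an ending like _2 or _b are one class to them, and where a whole thing is asked for, a point or a joint stands for the part that bears it (a point fixed in the world has none). Each returns a list of dicts, best first, with "p" (0 to 1); they miss things now and then, are a little off and sometimes report something else, mostly with a low value. They report only what shows in the picture. A call takes as long as a camera call. They do not tell look-alikes from the thing itself.
- env.look_for(thing, picture): "xy" ([column, row] in pixels, amid what is visible of it).
- env.cut_out(thing, picture): "region" (480x640 bool, what is visible of it) and "xy" ([column, row] in pixels, amid what is visible of it).
- env.mark_of(thing, picture): "xy" ([column, row] in pixels: a listed point, or the origin of a listed thing).
The state is a dict: "time": time; "joint_positions": joint angles; "joint_vel": joint speeds; "tau": joint torques, N m; "tcp_pos": TCP position; "ee_rot": TCP orientation; "contact_force": force on the tool from outside, world axes, zero at the start; "ft_torque": the same for the moment, N m; "finger_gap": opening from 0.0 (shut) to 1.0 (fully open); "gripper_force": force on a finger pad.
Only numpy, scipy, OpenCV 4.12 (cv2) and the standard library are available. Lean on these libraries where they do the work, as an engineer would, in place of code of your own. Each camera call takes 0.05 s, during which the arm holds its last target. There are 200 camera calls.

## Working session

There is one attempt and no reset: what is moved stays moved. The work goes in short steps, Python scripts to look and compute and a tool call to move; the robot and the scene stay as the last step left them, time stands still between calls to the robot, and variables do not carry over. Pictures are saved under pics/ and viewed, at most 10 in all, crops included, and the job is handed in when it is done.

Besides the shell and the picture viewer there is one more tool, called after "Request:" by a JSON object that holds its "method" and its "body", one argument or row to a line. drive_tool: Moves the arm, as the interface text tells. Its arguments: {"type":"object","properties":{"commands":{"type":"array","items":{"type":"array"}},"jaw":{"type":"number"},"newtons":{"type":"number"}},"required":["commands"]}

```bash
mkdir -p pics; ls; cat > h.py <<'E'
import numpy as np, cv2
from bench import env
def ray(f,xy):
    K=np.array(f["intrinsics"],float);D=np.array(f["D"],float)
    p=cv2.undistortPoints(np.array([[xy]],float),K,D,P=None)[0,0]
    R=np.array(f["attitude"],float)
    return np.array(f["eye"],float),R@np.array([p[0],-p[1],-1.])
def at_z(f,xy,z):
    e,d=ray(f,xy);return e+d*(z-e[2])/d[2]
def proj(f,P):
    R=np.array(f["attitude"],float);c=(np.array(P,float)-np.array(f["eye"],float))@R
    q=c*[1,-1,-1]
    return cv2.projectPoints(q.reshape(-1,1,3),np.zeros(3),np.zeros(3),np.array(f["intrinsics"],float),np.array(f["D"],float))[0][:,0]
def save(f,n): cv2.imwrite(f"pics/{n}.png",f["pixels"][:,:,::-1])
E
python3 - <<'E'
from h import *
for n in("top","side"):
    f=env.grab_frame(n);save(f,n+"0");print(n,f["eye"],np.round(f["attitude"],3).tolist())
    for t in("marked_board","mark","drill_stand","plain_board"):
        for fn in("mark_of","look_for"):
            r=getattr(env,fn)(t,f);print(t,fn,[(np.round(a["xy"]).tolist(),round(a["p"],2)) for a in r[:4]])
E
```

```text
pics
top [ 355.79612707    2.5817232  1133.95728541] [[-0.027, 0.995, -0.093], [-0.999, -0.025, 0.019], [0.017, 0.093, 0.996]]
marked_board mark_of [([464.0, 343.0], 0.96), ([262.0, 303.0], 0.94), ([422.0, 226.0], 0.81), ([321.0, 151.0], 0.34)]
marked_board look_for [([273.0, 301.0], 0.82), ([421.0, 214.0], 0.75), ([453.0, 346.0], 0.75), ([370.0, 87.0], 0.35)]
mark mark_of [([443.0, 197.0], 0.89), ([296.0, 301.0], 0.89)]
mark look_for [([450.0, 342.0], 0.8), ([273.0, 301.0], 0.57)]
drill_stand mark_of [([319.0, 149.0], 0.76), ([445.0, 198.0], 0.44)]
drill_stand look_for [([370.0, 91.0], 0.71)]
plain_board mark_of [([190.0, 213.0], 0.84)]
plain_board look_for [([194.0, 202.0], 0.84)]
side [ 402.0777344   838.1008308  1047.65293957] [[-0.998, 0.037, -0.044], [-0.057, -0.76, 0.648], [-0.01, 0.649, 0.761]]
marked_board mark_of [([318.0, 175.0], 0.77), ([426.0, 158.0], 0.69), ([385.0, 309.0], 0.67)]
marked_board look_for [([310.0, 174.0], 0.86), ([386.0, 295.0], 0.81), ([428.0, 164.0], 0.59)]
mark mark_of [([388.0, 268.0], 0.92), ([417.0, 175.0], 0.87), ([288.0, 155.0], 0.71)]
mark look_for [([308.0, 175.0], 0.82), ([428.0, 165.0], 0.67)]
drill_stand mark_of []
drill_stand look_for [([176.0, 173.0], 0.58)]
plain_board mark_of [([274.0, 368.0], 0.96)]
plain_board look_for [([263.0, 369.0], 0.56)]
```

View pics/top0.png

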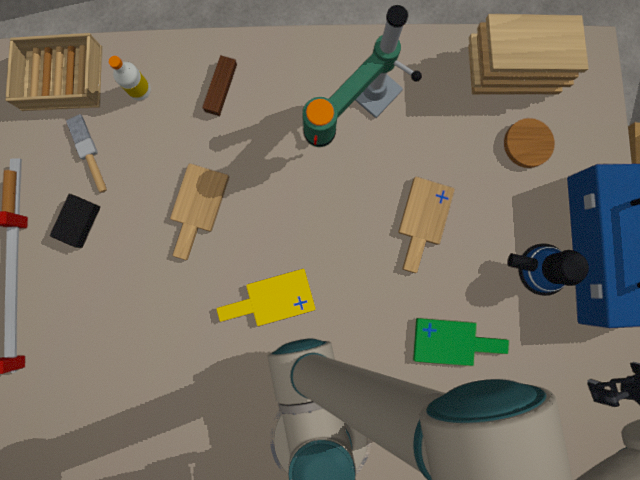

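View pics/side0.png

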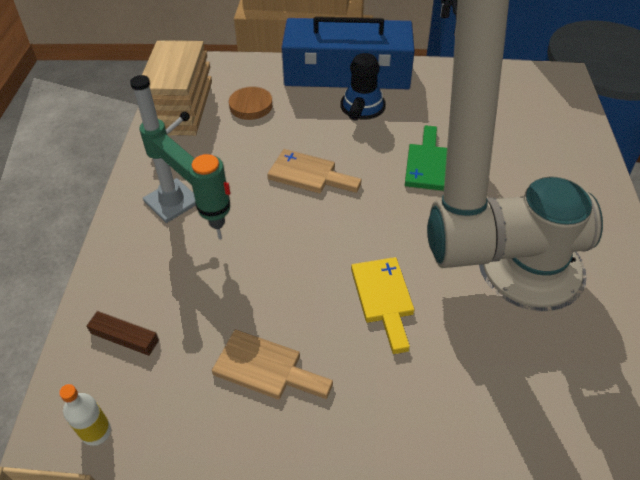

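The top view shows the pale board with the blue cross at (443,197) with its handle end at about (412,268). The plain board is at (195,210) and the orange cap at (320,112). In the side view the cross is at (290,157), the cap at (206,165) and the bit tip near (220,236). Yellow and green are the decoys.

```bash
cat >> h.py <<'E'
from scipy.optimize import minimize, least_squares
OUT=np.array([[-110,-17],[-30,-17],[-30,-50],[110,-50],[110,50],[-30,50],[-30,17],[-110,17]],float)
def board_mask(f,p):
    m=np.zeros((480*2,640*2),np.uint8);c,s=np.cos(p[2]),np.sin(p[2])
    xy=OUT@np.array([[c,s],[-s,c]])+p[:2]
    for z in(0,10,20):
        cv2.fillPoly(m,[np.round(proj(f,np.c_[xy,np.full(8,z)])*2*16).astype(np.int32)],1,shift=4)
    return m>0
def fit_board(frs,regs,p0):
    rs=[cv2.resize(r.astype(np.uint8),None,fx=2,fy=2,interpolation=0)>0 for r in regs]
    def cost(q):
        t=0
        for f,r in zip(frs,rs):
            m=board_mask(f,[q[0],q[1],q[2]/100]);t-=(m&r).sum()/(m|r).sum()
        return t
    q0=np.array([p0[0],p0[1],p0[2]*100])
    for _ in range(2):
        r=minimize(cost,q0,method="Nelder-Mead",options=dict(initial_simplex=[q0,q0+[6,0,0],q0+[0,6,0],q0+[0,0,10]],xatol=.1,fatol=1e-4));q0=r.x
    return np.array([r.x[0],r.x[1],r.x[2]/100]),r.fun
def board2world(p,x,y):
    c,s=np.cos(p[2]),np.sin(p[2]);return np.array([p[0]+c*x-s*y,p[1]+s*x+c*y])
def cross(f,near,rad=22):
    h=cv2.cvtColor(f["pixels"],cv2.COLOR_RGB2HSV);m=cv2.inRange(h,(105,110,60),(130,255,255))
    yy,xx=np.nonzero(m);k=np.hypot(xx-near[0],yy-near[1])<rad
    return (np.array([(xx[k].min()+xx[k].max())/2,(yy[k].min()+yy[k].max())/2]),np.array([xx[k].mean(),yy[k].mean()]),k.sum()) if k.any() else None
def tri(frs,xys):
    A=np.zeros((3,3));b=np.zeros(3)
    for f,x in zip(frs,xys):
        e,d=ray(f,x);d/=np.linalg.norm(d);P=np.eye(3)-np.outer(d,d);A+=P;b+=P@e
    return np.linalg.solve(A,b)
E
python3 - <<'E'
from h import *
T=env.grab_frame("top");S=env.grab_frame("side")
def reg(t,f,near):
    r=env.cut_out(t,f);r.sort(key=lambda a:np.hypot(*(np.array(a["xy"])-near)));print(r[0]["xy"],r[0]["p"],r[0]["region"].sum());return r[0]["region"]
c1,c2=cross(T,(443,197)),cross(S,(290,157));print(c1,c2)
print("mark",at_z(T,c1[1],20),at_z(S,c2[1],20),tri([T,S],[c1[1],c2[1]]))
for t,n1,n2 in(("marked_board",(424,220),(312,175)),("plain_board",(195,210),(265,369))):
    rs=[reg(t,T,n1),reg(t,S,n2)]
    o=at_z(T,n1,10)
    for F,R in(([T],rs[:1]),([S],rs[1:]),([T,S],rs)):
        p,v=fit_board(F,R,[o[0],o[1],-.2]);print(t,p.round(3),round(v,3),board2world(p,80,-25).round(1))
# cap
q=[]
for f,n in((T,(320,112)),(S,(206,165))):
    h=cv2.cvtColor(f["pixels"],cv2.COLOR_RGB2HSV);m=cv2.inRange(h,(5,180,150),(18,255,255))
    yy,xx=np.nonzero(m);k=np.hypot(xx-n[0],yy-n[1])<22
    (e,ax,an)=cv2.fitEllipse(cv2.convexHull(np.c_[xx[k],yy[k]].astype(np.int32)));print(e,ax);q.append(e)
print("cap",at_z(T,q[0],257),at_z(S,q[1],257),tri([T,S],q))
c=S["pixels"][150:260,160:270];cv2.imwrite("pics/bit.png",cv2.resize(c,None,fx=5,fy=5,interpolation=cv2.INTER_CUBIC)[:,:,::-1])
E
```

```text
(array([441.5, 196.5]), array([441.625, 196.7  ]), np.int64(40)) (array([291., 157.]), array([290.14285714, 156.66666667]), np.int64(21))
mark [ 551.38577328 -301.639527     20.        ] [ 553.00986922 -303.73829937   20.        ] [ 551.84734628 -301.11160186   22.1873004 ]
[422.2, 214.2] 0.91 3094
[308.4, 171.1] 0.92 2382
marked_board [ 4.82456e+02 -2.53364e+02 -3.23000e-01] -0.955 [ 550.4 -302.4]
marked_board [ 4.84176e+02 -2.55230e+02 -3.21000e-01] -0.932 [ 552.2 -304.2]
marked_board [ 4.8372e+02 -2.5351e+02 -3.2300e-01] -1.885 [ 551.6 -302.6]
[195.6, 202.8] 0.89 3220
[265.6, 368.8] 0.57 4641
plain_board [ 5.26736e+02  2.80897e+02 -3.24000e-01] -0.968 [594.6 231.8]
plain_board [ 5.28658e+02  2.80347e+02 -3.23000e-01] -0.95 [596.6 231.3]
plain_board [ 5.27858e+02  2.80595e+02 -3.26000e-01] -1.912 [595.7 231.3]
(319.7210998535156, 111.55982208251953) (25.505830764770508, 26.805374145507812)
(204.57577514648438, 163.28634643554688) (17.954866409301758, 26.122177124023438)
cap [677.08167117 -15.07595008 257.        ] [679.14668737 -14.93377853 257.        ] [678.29822194 -15.10653171 256.49389314]
```

View pics/bit.png

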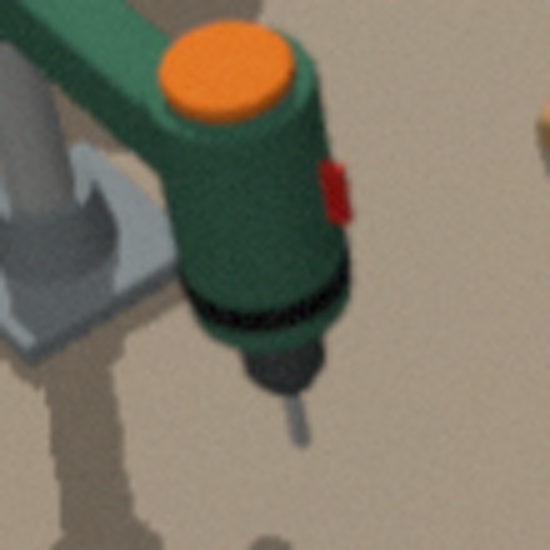

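The cap and bit axis are at about (678,-15). The crop puts the bit tip at side pixel (220,238), which I'll check. Next, the approach numbers.

```bash
cat >> h.py <<'E'
def togo(P,yaw):
    s=env.state();R=np.array(s["ee_rot"]);t=np.array(s["tcp_pos"])
    ang=np.arctan2(R[1,0],R[0,0]) # tool x heading
    d=[(yaw+k*np.pi-ang+np.pi)%(2*np.pi)-np.pi for k in(0,1)]
    print("t",s["time"],"tcp",t.round(1),"xhead",ang.round(4),"tool z",R[:,2].round(3),"q6",np.round(s["joint_positions"][5],2),"gap",round(s["finger_gap"],3),"F",np.round(s["contact_force"],1))
    for w in d: print(" world turn deg",np.degrees(w).round(2),"=> tool-z turn",-np.degrees(w).round(2))
    print(" shift now (tool):",(R.T@(np.array(P)-t)).round(1))
    a=yaw if abs(d[0])<abs(d[1]) else yaw+np.pi
    X=np.array([np.cos(a),np.sin(a),0]);Z=np.array([0,0,-1.]);Y=np.cross(Z,X)
    print(" shift after turn (tool):",(np.c_[X,Y,Z].T@(np.array(P)-t)).round(1))
E
python3 - <<'E'
from h import *
S=env.grab_frame("side");print(proj(S,[[678.2,-15.1,34]]), np.array(at_z(S,(220.1,237.8),34)).round(1))
p=[483.7,-253.5,-.323]
g=board2world(p,-70,0);print(g)
togo([g[0],g[1],80],p[2])
E
```

```text
[[220.51534548 239.52970615]] [679.9 -20.   34. ]
[ 417.31987862 -231.28110071]
t 1.25 tcp [ 164.8 -550.9  231.3] xhead 0.2908 tool z [-0. -0. -1.] q6 -0.12 gap 1.0 F [0.3 0.1 0.1]
 world turn deg -35.17 => tool-z turn 35.17
 world turn deg 144.83 => tool-z turn -144.83
 shift now (tool): [ 333.5 -233.8  151.3]
 shift after turn (tool): [ 138.  -383.2  151.3]
```

Request:
{"method": "drive_tool", "body": {
  "commands": [
    [[0,0,0],7.03],
    [[0,0,0],7.03],
    [[0,0,0],7.03],
    [[0,0,0],7.03],
    [[0,0,0],7.05],
    [[10,-30,0],0],
    [[10,-30,0],0],
    [[10,-30,0],0],
    [[10,-30,0],0],
    [[10,-30,0],0]
  ],
  "jaw": 0
}}

```text
time: 2.25
tcp_pos: [260.5, -423.5, 231.4]
ee_rot: [[0.948, -0.318, 0.0], [-0.318, -0.948, -0.0], [0.0, 0.0, -1.0]]
contact_force: [-0.4, -1.1, 0.3]
finger_gap: 1.0
gripper_force: 0.0
```

Request:
{"method": "drive_tool", "body": {
  "commands": [
    [[10,-30,8],0],
    [[10,-30,14],0],
    [[10,-30,16],0],
    [[10,-30,16],0],
    [[10,-30,16],0],
    [[10,-30,16],0],
    [[10,-30,16],0],
    [[10,-15,16],0],
    [[0,0,0],0],
    [[0,0,0],0]
  ]
}}

```text
time: 3.25
tcp_pos: [407.2, -236.6, 113.3]
ee_rot: [[0.949, -0.316, -0.001], [-0.316, -0.949, -0.0], [-0.001, 0.0, -1.0]]
contact_force: [-0.7, 0.1, -0.0]
finger_gap: 1.003
gripper_force: 0.0
```

```bash
python3 - <<'E'
from h import *
togo([417.3,-231.3,2],-.323)
f=env.grab_frame("top");save(f,"top1")
E
```

```text
t 3.25 tcp [ 407.2 -236.6  113.3] xhead -0.3218 tool z [-0.001 -0.    -1.   ] q6 1.22 gap 1.003 F [-0.7  0.1 -0. ]
 world turn deg -0.07 => tool-z turn 0.07
 world turn deg 179.93 => tool-z turn -179.93
 shift now (tool): [  8.   -8.3 111.3]
 shift after turn (tool): [  7.9  -8.2 111.3]
```

View pics/top1.png

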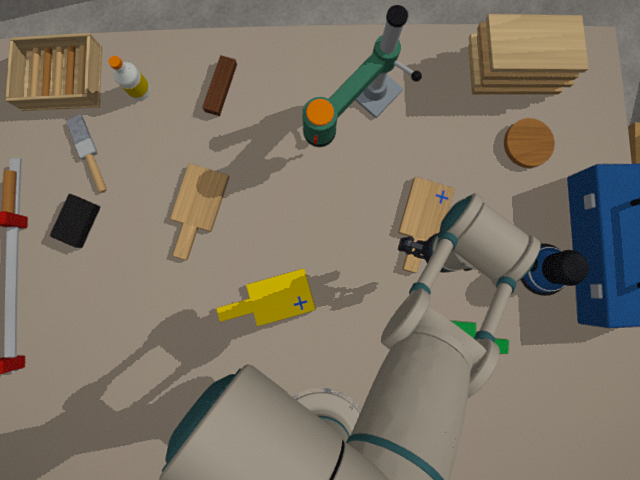

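The gripper stands over the handle at about (420,250), aligned with it, so I descend and grip.

Request:
{"method": "drive_tool", "body": {
  "commands": [
    [[4,-4.2,20],0],
    [[4,-4,25],0],
    [[0,0,25],0],
    [[0,0,20],0],
    [[0,0,12],0],
    [[0,0,6],0],
    [[0,0,2],0],
    [[0,0,0],0],
    [[0,0,0],0]
  ]
}}

```text
time: 4.2
tcp_pos: [417.9, -232.0, 4.1]
ee_rot: [[0.948, -0.318, 0.001], [-0.318, -0.948, -0.001], [0.002, 0.001, -1.0]]
contact_force: [0.2, -0.8, -0.0]
finger_gap: 0.998
gripper_force: 0.0
```

```bash
python3 - <<'E'
from h import *
togo([417.3,-231.3,2],-.323)
E
```

```text
t 4.2 tcp [ 417.9 -232.     4.1] xhead -0.3234 tool z [ 0.001 -0.001 -1.   ] q6 1.24 gap 0.998 F [ 0.2 -0.8 -0. ]
 world turn deg 0.02 => tool-z turn -0.02
 world turn deg -179.98 => tool-z turn 179.98
 shift now (tool): [-0.8 -0.5  2.1]
 shift after turn (tool): [-0.8 -0.5  2.1]
```

Request:
{"method": "drive_tool", "body": {
  "commands": [
    [[0,0,0],0],
    [[0,0,0],0],
    [[0,0,0],0],
    [[0,0,0],0],
    [[0,0,0],0],
    [[0,0,0],0],
    [[0,0,0],0],
    [[0,0,0],0]
  ],
  "jaw": 1,
  "newtons": 30
}}

```text
time: 5.0
tcp_pos: [417.5, -231.3, 3.6]
ee_rot: [[0.948, -0.317, 0.0], [-0.317, -0.948, -0.0], [0.0, 0.0, -1.0]]
contact_force: [0.4, 1.5, 6.2]
finger_gap: 0.391
gripper_force: 31.4
```

```bash
python3 - <<'E'
from h import *
togo([417.9+126.5,-232+287.5,4.1],-.323)
E
```

```text
t 5.0 tcp [ 417.5 -231.3    3.6] xhead -0.3229 tool z [ 0. -0. -1.] q6 1.24 gap 0.391 F [0.4 1.5 6.2]
 world turn deg -0.0 => tool-z turn 0.0
 world turn deg 180.0 => tool-z turn -180.0
 shift now (tool): [  29.3 -312.3   -0.5]
 shift after turn (tool): [  29.3 -312.3   -0.5]
```

Request:
{"method": "drive_tool", "body": {
  "commands": [
    [[0.5,-5,0],0],
    [[1,-12,0],0],
    [[2,-20,0],0],
    [[2.5,-25,0],0],
    [[2.5,-25,0],0],
    [[2.5,-25,0],0],
    [[2.5,-25,0],0],
    [[2,-20,0],0],
    [[1,-12,0],0],
    [[0,0,0],0]
  ]
}}

```text
time: 6.0
tcp_pos: [487.9, -74.0, 3.6]
ee_rot: [[0.949, -0.316, 0.002], [-0.316, -0.949, 0.001], [0.001, -0.002, -1.0]]
contact_force: [1.8, 4.6, 5.5]
finger_gap: 0.391
gripper_force: 31.4
```

```bash
python3 - <<'E'
from h import *
togo([417.5+126.5,-231.3+287.5,4],-.323)
f=env.grab_frame("top");save(f,"top2")
s=env.grab_frame("side");save(s,"side2")
E
```

```text
t 6.0 tcp [487.9 -74.    3.6] xhead -0.3215 tool z [ 0.002  0.001 -1.   ] q6 1.6 gap 0.391 F [1.8 4.6 5.5]
 world turn deg -0.09 => tool-z turn 0.09
 world turn deg 179.91 => tool-z turn -179.91
 shift now (tool): [ 1.210e+01 -1.413e+02 -1.000e-01]
 shift after turn (tool): [  11.9 -141.3   -0.4]
```

View pics/side2.png

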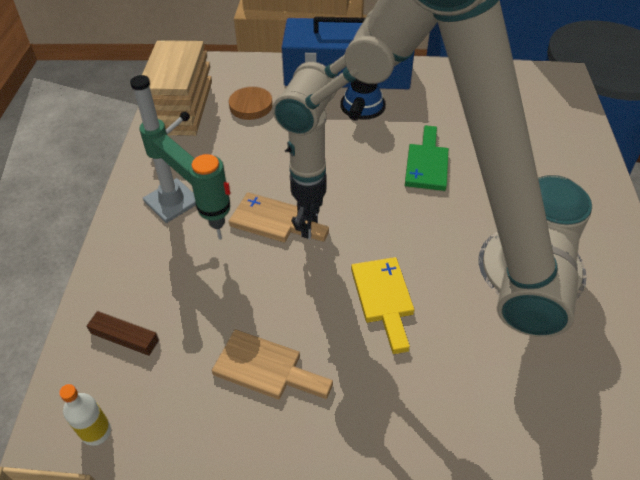

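The board slides flat in the grip, with the cross at (254,201). The wrist is clear of the drill head at (210,185).

Request:
{"method": "drive_tool", "body": {
  "commands": [
    [[0.5,-6,0],0],
    [[1,-13,0],0],
    [[2,-20,0],0],
    [[2,-22,0],0],
    [[2,-22,0],0],
    [[2,-20,0],0],
    [[1,-14,0],0],
    [[0.5,-6,0],0],
    [[0,0,0],0],
    [[0,0,0],0]
  ]
}}

```text
time: 7.1
tcp_pos: [536.6, 38.1, 3.6]
ee_rot: [[0.948, -0.317, 0.001], [-0.317, -0.948, 0.001], [0.001, -0.002, -1.0]]
contact_force: [0.7, 2.5, 4.8]
finger_gap: 0.392
gripper_force: 31.4
```

```bash
python3 - <<'E'
from h import *
togo([417.5+126.5,-231.3+287.5,4],-.323)
f=env.grab_frame("top");save(f,"top3")
s=env.grab_frame("side");save(s,"side3")
print(env.mark_of("mark",s)[:3])
c=s["pixels"][140:290,150:350];cv2.imwrite("pics/side3c.png",cv2.resize(c,None,fx=4,fy=4,interpolation=cv2.INTER_CUBIC)[:,:,::-1])
E
```

```text
t 7.1 tcp [536.6  38.1   3.6] xhead -0.323 tool z [ 0.001  0.001 -1.   ] q6 1.83 gap 0.392 F [0.7 2.5 4.8]
 world turn deg 0.0 => tool-z turn -0.0
 world turn deg -180.0 => tool-z turn 180.0
 shift now (tool): [  1.2 -19.5  -0.4]
 shift after turn (tool): [  1.2 -19.5  -0.4]
[{'xy': [417.8, 174.7], 'p': 0.96}, {'xy': [389.4, 267.7], 'p': 0.89}, {'xy': [223.9, 237.4], 'p': 0.82}]
```

View pics/side3c.png

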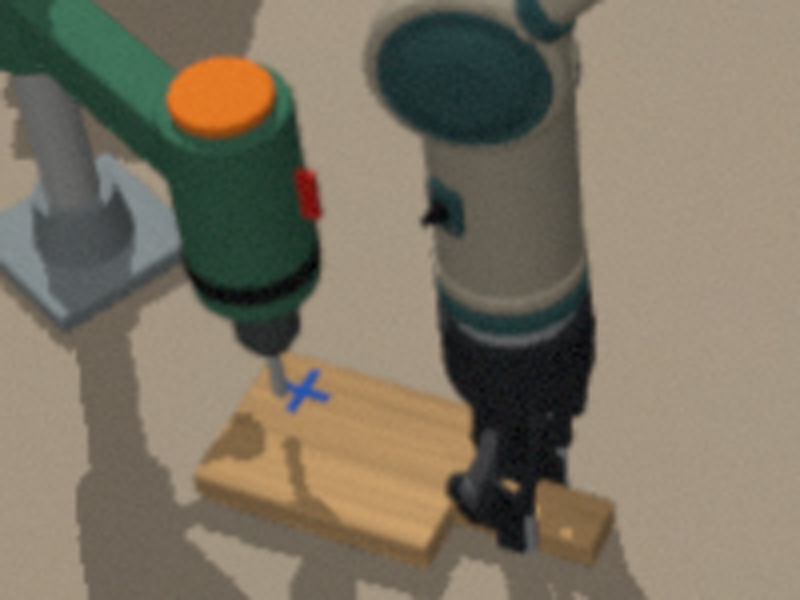

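Side crop: the cross is at pixel (226.5,237.5) and the bit tip at (220,238). The board still has to go about 20 mm.

```bash
python3 - <<'E'
from h import *
s=env.grab_frame("side")
c=cross(s,(226,237),14);print(c)
P=at_z(s,c[1],20);P2=at_z(s,c[0],20);print(P.round(1),P2.round(1),"target in side view 679.1,-15.0; bit-tip px",proj(s,[[679.1,-15,34],[679.1,-15,20]]).round(1))
D=np.array([679.1,-15,20])-P;R=np.array(env.state()["ee_rot"]);print(D.round(1),(R.T@D).round(1))
r=[a for a in env.cut_out("marked_board",s) if abs(a["xy"][0]-240)<40 and abs(a["xy"][1]-245)<30]
e=env.state()
print(e["tcp_pos"])
E
```

```text
(array([226.5, 237. ]), array([225.89655172, 237.4137931 ]), np.int64(29))
[671.1 -33.6  20. ] [669.9 -34.8  20. ] target in side view 679.1,-15.0; bit-tip px [[220.1 239.5]
 [221.  243.7]]
[ 8.  18.6  0. ] [  1.7 -20.1   0. ]
[536.66528942  38.12068597   3.60495152]
```

Request:
{"method": "drive_tool", "body": {
  "commands": [
    [[0.2,-3,0],0],
    [[0.3,-5,0],0],
    [[0.4,-5,0],0],
    [[0.3,-4.5,0],0],
    [[0.2,-2.3,0],0],
    [[0,0,0],0],
    [[0,0,0],0],
    [[0,0,0],0]
  ]
}}

```text
time: 8.15
tcp_pos: [543.6, 55.2, 3.6]
ee_rot: [[0.948, -0.318, -0.0], [-0.318, -0.948, -0.0], [0.0, 0.0, -1.0]]
contact_force: [-0.8, -1.9, 6.3]
finger_gap: 0.391
gripper_force: 31.5
```

```bash
python3 - <<'E'
from h import *
s=env.grab_frame("side");e=env.state();print(np.round(e["tcp_pos"],1),"want 544,56.2")
c=cross(s,(221,243.7),14);print(c)
P=at_z(s,c[1],20);D=np.array([679.1,-15,20])-P;R=np.array(e["ee_rot"]);print(P.round(1),(R.T@D).round(1))
c=s["pixels"][200:270,180:280];cv2.imwrite("pics/side4c.png",cv2.resize(c,None,fx=8,fy=8,interpolation=cv2.INTER_CUBIC)[:,:,::-1])
E
```

```text
[543.6  55.1   3.6] want 544,56.2
(array([221., 243.]), array([221.09090909, 242.87878788]), np.int64(33))
[679.2 -17.4  20. ] [-0.8 -2.2 -0. ]
```

View pics/side4c.png

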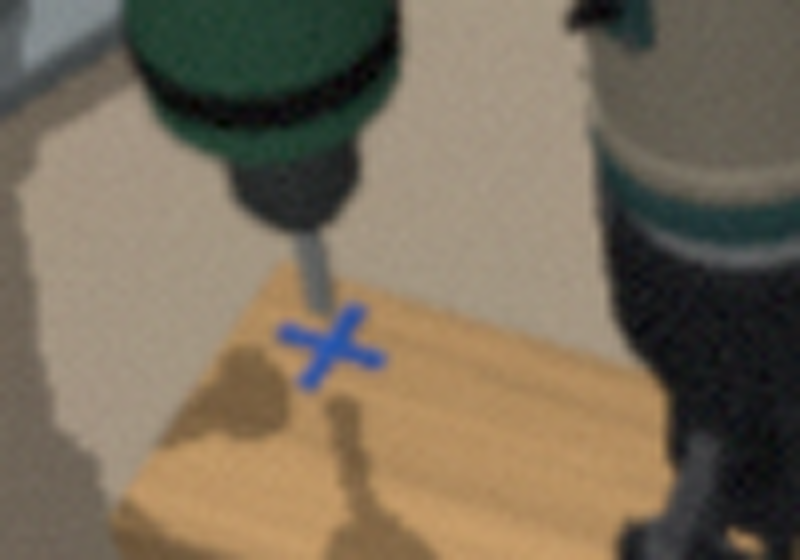

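The offset between cross and bit tip matches the expected one (about 1, 4.3 px). By the top view's own scale the cross is at (677.5,-15.2) and the bit at (677.5,-15.1). It is on target, so I release.

Request:
{"method": "drive_tool", "body": {
  "commands": [
    [[0,0,0],0],
    [[0,0,0],0],
    [[0,0,0],0],
    [[0,0,0],0],
    [[0,0,0],0],
    [[0,0,0],0],
    [[0,0,0],0]
  ],
  "jaw": 0
}}

```text
time: 8.9
tcp_pos: [543.8, 55.2, 3.2]
ee_rot: [[0.948, -0.317, -0.0], [-0.317, -0.948, -0.0], [-0.0, 0.0, -1.0]]
contact_force: [0.6, -0.4, 0.4]
finger_gap: 0.998
gripper_force: 0.0
```

Request:
{"method": "drive_tool", "body": {
  "commands": [
    [[0,0,-5],0],
    [[0,0,-15],0],
    [[0,0,-20],0],
    [[0,0,-20],0],
    [[-10,0,-20],0],
    [[-25,0,-20],0],
    [[-25,0,-15],0],
    [[-25,0,0],0],
    [[-25,0,0],0],
    [[0,0,0],0]
  ]
}}

```text
time: 9.9
tcp_pos: [435.4, 90.8, 118.5]
ee_rot: [[0.949, -0.316, -0.003], [-0.316, -0.949, 0.0], [-0.003, 0.001, -1.0]]
contact_force: [-0.0, 0.1, 0.4]
finger_gap: 1.002
gripper_force: 0.0
```

```bash
python3 - <<'E'
from h import *
s=env.grab_frame("side");e=env.state();print(np.round(e["tcp_pos"],1),e["finger_gap"],e["time"])
c=cross(s,(221,243.7),14);print(c,at_z(s,c[1],20))
T=env.grab_frame("top")
for t,f,n in(("marked_board",T,0),("plain_board",T,1),("marked_board",s,0),("plain_board",s,1)):
    g=proj(f,[[[610,34,10],[527,280,10]][n]])[0]
    r=sorted(env.cut_out(t,f),key=lambda a:np.hypot(*(np.array(a["xy"])-g)))[0]
    p,v=fit_board([f],[r["region"]],[[610,34,-.32],[527,280,-.32]][n]);print(t,p.round(3),round(v,3),board2world(p,80,-25).round(1))
c=s["pixels"][140:290,150:350];cv2.imwrite("pics/side5c.png",cv2.resize(c,None,fx=4,fy=4,interpolation=cv2.INTER_CUBIC)[:,:,::-1])
E
```

```text
[438.1  90.4 118.8] 1.0002641509482324 9.95
(array([221., 243.]), array([220.96969697, 242.93939394]), np.int64(33)) [679.41690245 -17.18424477  20.        ]
marked_board [ 6.08211e+02  3.32850e+01 -2.83000e-01] -0.736 [678.  -13.1]
plain_board [ 5.28454e+02  2.81209e+02 -3.36000e-01] -0.762 [595.7 231.2]
marked_board [ 6.1e+02  3.4e+01 -3.2e-01] 0.0 [678.1 -14.9]
plain_board [ 5.28575e+02  2.80541e+02 -3.25000e-01] -0.953 [596.4 231.3]
```

View pics/side5c.png

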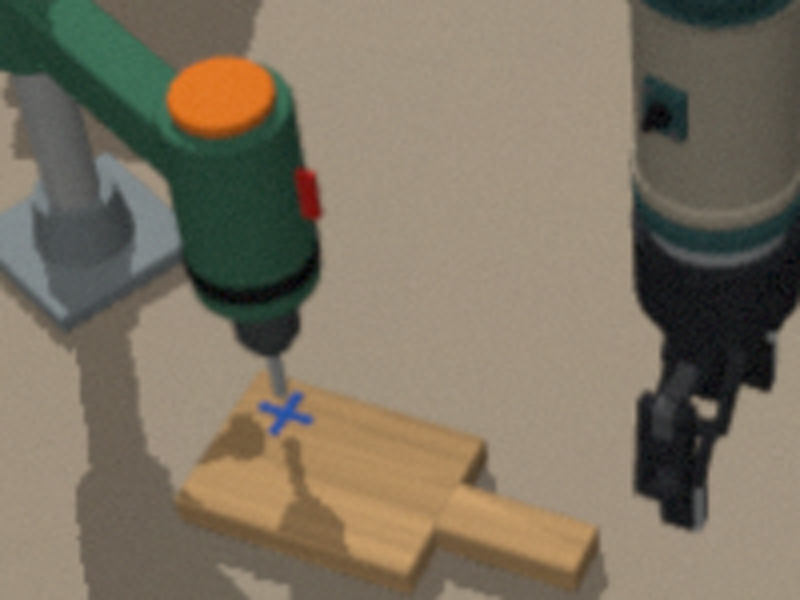

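The cross at (221,243) sits under the bit tip at (220,238), as intended. The board is released, the gripper is clear, and the plain board hasn't moved.

```bash
python3 -c "
from bench import env
print(env.hand_in())"
```

```text
the job is handed in; nothing more can be done
None
```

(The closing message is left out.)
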